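Ease open the sprung lid of the tape box on the packing table

ROBOT

A 6-joint arm with a two-finger parallel gripper is mounted at the origin on the work surface. World frame = base frame: x ahead of the robot, y to its left, z up, the work surface at z = 0. Lengths are in m, angles in degrees, forces in N, time in s.
With the tool pointing down it reaches from about 0.35 to 0.875 m from the base axis. Payload 4.2 kg.
Tool frame: the origin (TCP) lies midway between the tips of the shut fingers; the grasp point (between the pads) lies 19 mm behind it; z points along the fingers, y is the line along which they close (so a half turn about z gives the same grasp; the last joint's range is limited). The gripper opens to 87 mm and grips with 3 to 60 N. Pads are 19 mm wide; open, the fingers measure 117 mm over their backs; the gripper's body (75 mm by 190 mm) begins 51 mm behind the grasp point.
Start: joints at [80.707, 22.042, 0.453, 0, -68.411, -14.817], TCP at [0.255, 0.57, 0.223] pointing down, gripper open.
Joint ranges: [-179.83, 179.83], [-69.29, 118.12], [-61.27, 80.66], [-181.25, 117.63], [-171.15, -9.14], [-177.46, 177.46]. Speed limits (degrees/s): [159.86, 159.86, 180, 180, 180, 180].

INTERFACE

Orientations are given as a 3x3 rotation matrix whose columns are the frame's x, y, z axes.
In Python, from station import r, cams gives the robot as it stands.
- The arm moves only by the tool play_rows, never from a script. Its argument "commands" is text: rows parted by semicolons, each of 6 numbers parted by spaces: the shift along the world's x, y, z normalised to -1 to 1, where 1 is 30 mm, then the turn, a rotation vector about the world's x, y, z normalised to -1 to 1, where 1 is 0.15 rad. A call has 1 to 20 rows; each row shifts and turns the commanded pose from where the row before left it; what a row does not reach is not made up. A row lasts 1/10 s, in which the tool goes at most 50 mm and 8.59 degrees, less where a joint would pass 70% of its speed; a pose out of reach is approached as far as the arm can. A call with a number of a shift or a turn outside -1 to 1 is refused whole. A call with a gripper value outside its range is refused whole. "grip" is the finger opening in mm, from 0 to 87, set as the call begins (left out, the last holds). The fingers move at their own pace and stop on an object; the grip force is fixed at half the most. Time passes only in rows, so rows that do not move let the fingers close. It gives the time, the measured TCP pose, the force, the opening and the grip force at its end, in the units of the state.
- r.sense(): the state, without advancing time (a new reading comes with each control period).
- cams.capture(name): name is "scene" or "top" or "wrist"; returns (picture, depth): 420x560x3 uint8, blue, green, red; 420x560 float32, m along the optical axis (not along the pixel's ray), 0 where there is no reading.
- cams.camera_info(name): a dict with "mtx" (3x3 intrinsics, pixels), "R" (3x3) and "t" (3): a world point X has camera coordinates R X + t. Camera axes: x right, y down, z forward; pixel columns grow to the right and rows downward; lengths in m; the calibration is good to about 2 mm. A picture is of the moment at which its call begins: read the wrist's pose just before it. camera_info takes no time and is no camera call; for the wrist camera it gives the pose at the moment of the call.
- r.finish_job(): hands the job in; it is judged then, once.
The state is a dict: "time_s": time; "joints": joint angles; "joint_velocities": joint speeds; "effort": joint torques, N m; "tcp_pos": TCP position; "ee_rot": TCP orientation; "wrist_force": force on the tool from outside, world axes, zero at the start; "moment": the same for the moment, N m; "gripper_width": opening from 0.0 (shut) to 1.0 (fully open); "gripper_force": force on a finger pad.
Only numpy, scipy, OpenCV 4.12 (cv2) and the standard library are available. Lean on these libraries where they do the work, as an engineer would, in place of code of your own. Each camera call takes 0.05 s, during which the arm holds its last target. There are 200 camera calls.

TASK

Open the tape box: press the button catch on its sloping lid, and keep the lid steadied with the hand so that it comes up slowly, over a couple of seconds, instead of flying open on its spring, until it stands fully open by itself. Then take the hand away; leave the other things on the table where they are.

Things in the scene. Friction and masses are not known exactly. Their poses are not given: they have to be found in the camera images.
- box: Grey metal tape box fixed to the table, 150 deep (x), 220 wide (y), front wall 45 high, back wall 150 high; its aluminium lid slopes down 35 degrees to the front. Origin: centre of its underside; x points from its front to its back, y left, z up. Turned only about z; the front faces roughly to the robot.
- lid_hinge (a point): Middle of the lid's hinge line (along the box's y) at the top of the back wall, 150 above the table. Axes turn with the lid: -x runs down the lid to its front edge, z is the lid's outward normal. Lid 187 long, 226 wide, 5 thick; its upper face lies 6 above the hinge line along the normal.
- button_top (a point): Centre of the top of the round black button, 20 across, 10 proud of the lid, on its middle line 140 from the hinge (16 off the hinge line along the normal). Axes as the lid's: z is the press axis, 35 deg from vertical while shut. A steel pull-handle bar (10 thick, 100 long in y), 22 up-slope and 46 above the lid's face, overhangs it: come square to the lid from the box's front.
- catch_button (a joint): Button travel in m: 0 out, 0.006 fully in; about 0.4 N to start it, 2.8 N fully in. From about 0.004 the catch is off. If it comes out again while the lid is still shut, the lid stays latched.
- lid (a joint): Lid angle in rad: 0 shut and latched, grows as it swings up, 1.15 fully open at its stop (front edge 31 deg above level). With the catch off a spring lifts it against whatever bears on it (3.5 N at the button when shut, 0.5 N near the stop) and it follows that up; left alone it reaches over 3 rad/s; from 0.9 rad it drifts gently to the stop by itself.
- tape_roll: Bystander: roll of brown tape lying flat, 104 across, 48 high, origin at the underside's centre.
- glue_bottle: Bystander: slim white glue bottle with a yellow cap, 48 across, 150 high, origin at the underside's centre.
- small_parcel: Bystander: taped carton 90 x 130 x 60 high, origin at the underside's centre.

How it is judged (in metres and radians):
On the way, in this order (a step that is already met when the one before it is completed fails the run):
1. the button catch is pressed in while the lid is still shut (value of joint catch_button above 0.004 m and value of joint lid below 0.1 rad), for 0.05 s.
2. the lid is on its way up (0.2 to 0.9 rad) with the hand bearing on it (value of joint lid between 0.2 and 0.9 rad and contact force between any of the fingers, the arm and box above 0.1 N), for 0.1 s.
At the end, for the whole second after the job is handed in: The lid stands open by itself at more than 1.05 rad (stop at 1.15), at rest, not touched by the robot (value of joint lid above 1.05 rad and velocity of joint lid between -0.05 and 0.05 rad/s).
It fails at once if the lid flies open (faster than 2 rad/s) (velocity of joint lid above 2 rad/s).
It fails at once if a bystander is moved more than 30 mm or tipped over (distance of any of tape_roll, glue_bottle, small_parcel from where it was at the start of the episode above 0.03 m or angle between any of tape_roll, glue_bottle, small_parcel's own z axis and vertical above 0.5 rad).
It also fails if it takes over 38 s, if anything falls off the work surface, if the arm or the gripper's body presses on something with over 40 N, if the wrist force passes 120 N, or if a joint passes its speed limit or range.

## Working session

There is one attempt and no reset: what is moved stays moved. The work goes in short steps, Python scripts to look and compute and a tool call to move; the robot and the scene stay as the last step left them, time stands still between calls to the robot, and variables do not carry over. Pictures are saved under pics/ and viewed, at most 10 in all, crops included, and the job is handed in when it is done.

Besides the shell and the picture viewer there is one more tool, called after "Emit:" as name(argument=value, ...) on one line, values as JSON. play_rows: Moves the arm, as the interface text tells. Scaled input: -1 to 1 covers 30 mm each way for a shift and 0.15 rad each way for a turn. Its arguments: {"type":"object","properties":{"commands":{"type":"string"},"grip":{"type":"number"}},"required":["commands"]}

```bash
mkdir -p pics; ls; python3 - <<'E'
from station import r,cams
import cv2,numpy as np
s=r.sense();print(s['time_s'],s['tcp_pos'],s['ee_rot'],s['gripper_width'])
for n in('scene','top'):
    p,d=cams.capture(n);cv2.imwrite(f'pics/{n}0.png',p);np.save(f'{n}d.npy',d)
    c=cams.camera_info(n);print(n,c)
E
```

```text
pics
0.0 [0.25500798 0.56994258 0.2214636 ] [[ 9.12702105e-01 -4.08624718e-01 -8.41421177e-04]
 [-4.08625580e-01 -9.12699850e-01 -2.02957463e-03]
 [ 6.13693783e-05  2.19622325e-03 -9.99997586e-01]] 1.0014112758851152
scene {'mtx': array([[519.17390373,   0.        , 283.37753264],
       [  0.        , 519.17390373, 211.80856482],
       [  0.        ,   0.        ,   1.        ]]), 'R': array([[ 0.56078612,  0.82792495, -0.00769414],
       [ 0.70625909, -0.48318563, -0.51742607],
       [-0.43210765,  0.28473131, -0.85569332]]), 't': array([-0.35723683, -0.35723065,  1.51199374])}
top {'mtx': array([[524.49695962,   0.        , 281.94917582],
       [  0.        , 524.49695962, 212.574982  ],
       [  0.        ,   0.        ,   1.        ]]), 'R': array([[-0.02442614, -0.99966218,  0.00888151],
       [-0.99749628,  0.02378151, -0.06660043],
       [ 0.06636671, -0.01048607, -0.9977402 ]]), 't': array([0.05577061, 0.5891836 , 1.33048982])}
```

View pics/scene0.png

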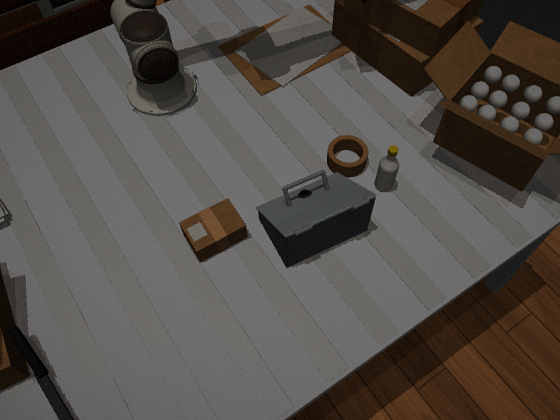

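View pics/top0.png

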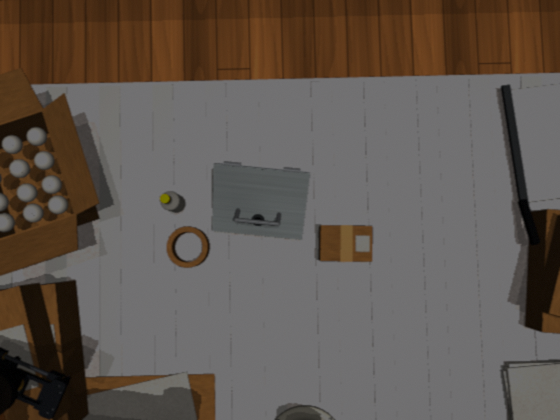

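The scene view shows the box at about (318,218) with its handle at (305,188). In the top view the lid's corners are near (215,163), (309,172), (304,238) and (211,231), with the button at (258,220). The tape roll is at (188,247), the glue bottle at (170,201) and the parcel at (346,243).

```bash
cat > h.py <<'E'
import numpy as np,cv2
from station import r,cams
def cloud(d,c):
    v,u=np.mgrid[:d.shape[0],:d.shape[1]]
    K=c['mtx'];P=np.stack([(u-K[0,2])/K[0,0]*d,(v-K[1,2])/K[1,1]*d,d],-1)
    return (P-c['t'])@c['R']
def ray(px,c):
    k=np.linalg.inv(c['mtx'])@[px[0],px[1],1.];return -c['R'].T@c['t'],c['R'].T@k
def onplane(px,c,n,k):   # n.X=k
    o,d=ray(px,c);return o+d*((k-n@o)/(n@d))
E
python3 - <<'E'
from h import *
c=cams.camera_info('top');d=np.load('topd.npy');P=cloud(d,c);im=cv2.imread('pics/top0.png')
print('table z',np.median(P[300:340,250:400,2]))
m=np.zeros(d.shape,bool);m[155:245,205:315]=1
m&=(P[...,2]>.03)
Q=P[m]
# ransac-ish: iterative plane fit
w=np.ones(len(Q),bool)
for i in range(15):
    A=np.c_[Q[w][:,:2],np.ones(w.sum())];a=np.linalg.lstsq(A,Q[w][:,2],rcond=None)[0]
    e=Q[:,2]-Q[:,:2]@a[:2]-a[2];w=abs(e)<(.02 if i<5 else .004)
n=np.array([-a[0],-a[1],1]);n/=np.linalg.norm(n);k=n[2]*a[2]
print('n',n,'tilt',np.degrees(np.arccos(n[2])),'yaw',np.degrees(np.arctan2(-n[1],-n[0])),w.sum(),e[w].std())
x=np.array([-n[0],-n[1],0]);x/=np.linalg.norm(x);ux=np.cross([-n[1],n[0],0],n);
y=np.cross([0,0,1],x);sx=np.cross(y,n)  # up-slope
L=Q[w];print('sx',sx,'y',y)
for nm,ax in(('up',sx),('y',y)):
    t=L@ax;print(nm,np.percentile(t,[0.5,1,50,99,99.5]))
# rect
mm=np.zeros(d.shape,np.uint8);mm[m]=w.astype(np.uint8);mm=cv2.morphologyEx(mm,cv2.MORPH_OPEN,np.ones((5,5)));mm=cv2.morphologyEx(mm,cv2.MORPH_CLOSE,np.ones((15,15)))
cn=max(cv2.findContours(mm,0,2)[0],key=cv2.contourArea)[:,0]
C=np.array([onplane(p,c,n,k) for p in cn]);st=np.c_[C@sx,C@y].astype(np.float32)
R=cv2.minAreaRect(st);print('rect',R)
ctr=sx*R[0][0]+y*R[0][1]+n*k;print('centre lid face',ctr)
# button: dark pixels
g=im.max(2);print('dark',[tuple(q) for q in np.argwhere((g<28)&m)][:60])
np.savez('lid.npz',n=n,k=k,sx=sx,y=y)
big=cv2.resize(im[150:260,150:390],None,fx=3.3,fy=3.3,interpolation=2);s=cv2.imread('pics/scene0.png')[150:270,180:420]
cv2.imwrite('pics/z.png',np.clip(2.*cv2.resize(s,None,fx=3.3,fy=3.3,interpolation=2),0,255).astype(np.uint8))
# bystanders
for nm,(u,v) in dict(tape=(188,247),glue=(170,201),parcel=(346,243)).items(): print(nm,P[v-3:v+4,u-3:u+4].reshape(-1,3).mean(0))
E
```

```text
table z 0.0009652395276739951
n [-0.56537669  0.07139297  0.82173733] tilt 34.74091277336868 yaw -7.196936031979527 5255 0.0019974735877511984
sx [ 0.81526319 -0.1029474   0.56986644] y [ 0.12528018  0.9921214  -0.        ]
up [0.4529995  0.45402235 0.55792084 0.64203051 0.64351073]
y [0.06251875 0.06356092 0.17488524 0.28532755 0.2860451 ]
rect ((0.5642576217651367, 0.23214203119277954), (0.10587397962808609, 0.13218657672405243), 87.84243774414062)
centre lid face [0.63264132 0.1540987  0.11292559]
dark [(np.int64(215), np.int64(257)), (np.int64(215), np.int64(258)), (np.int64(216), np.int64(254)), (np.int64(216), np.int64(255)), (np.int64(216), np.int64(256)), (np.int64(216), np.int64(257)), (np.int64(216), np.int64(258)), (np.int64(216), np.int64(259)), (np.int64(216), np.int64(260)), (np.int64(217), np.int64(254)), (np.int64(217), np.int64(255)), (np.int64(217), np.int64(256)), (np.int64(217), np.int64(257)), (np.int64(217), np.int64(258)), (np.int64(217), np.int64(259)), (np.int64(217), np.int64(260)), (np.int64(217), np.int64(261)), (np.int64(218), np.int64(253)), (np.int64(218), np.int64(254)), (np.int64(218), np.int64(255)), (np.int64(218), np.int64(256)), (np.int64(218), np.int64(257)), (np.int64(218), np.int64(258)), (np.int64(218), np.int64(259)), (np.int64(218), np.int64(260)), (np.int64(218), np.int64(261)), (np.int64(218), np.int64(262)), (np.int64(219), np.int64(255)), (np.int64(219), np.int64(256)), (np.int64(219), np.int64(257)), (np.int64(219), np.int64(258)), (np.int64(219), np.int64(259)), (np.int64(219), np.int64(260)), (np.int64(219), np.int64(261)), (np.int64(219), np.int64(262))]
tape [ 0.50795064  0.28737321 -0.00056393]
glue [0.61738328 0.307833   0.12227421]
parcel [ 0.50788142 -0.11192879  0.08741389]
```

View pics/z.png

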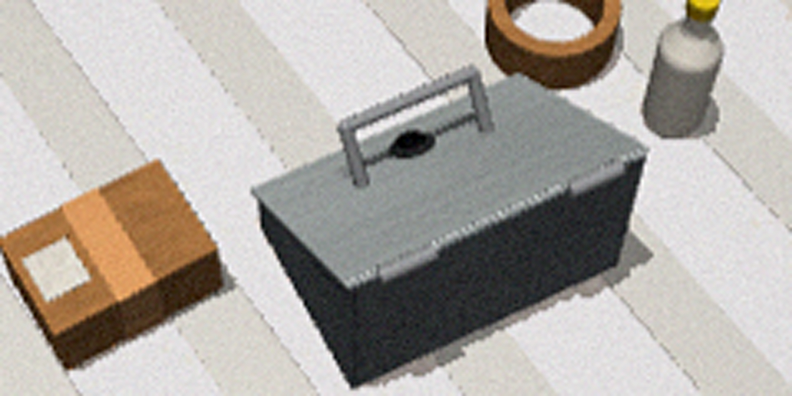

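```bash
python3 - <<'E'
from h import *
z=np.load('lid.npz');n,k,sx,y=z['n'],float(z['k']),z['sx'],z['y']
c=cams.camera_info('top');d=np.load('topd.npy');P=cloud(d,c)
Q=P[155:245,205:315].reshape(-1,3);Q=Q[(abs(Q@n-k)<.006)&(Q[:,2]>.03)]
R=cv2.minAreaRect(np.c_[Q@sx,Q@y].astype(np.float32));print('rect',R,'k',k,'hinge-edge z',sx[2]*.643+n[2]*k)
cs=cams.camera_info('scene');ds=np.load('scened.npy');S=cloud(ds,cs);T=S[170:235,255:380].reshape(-1,3)
a=T[abs(T@n-k)<.012];print('scene lid plane offset',np.median(a@n)-k,len(a))
for nm,cc in(('scene',cs),('top',c)):
    im=cv2.imread(f'pics/{nm}0.png');g=im.max(2);M=np.zeros(g.shape,np.uint8)
    b=(slice(185,203),slice(292,318)) if nm=='scene' else (slice(205,228),slice(248,270))
    M[b]=(g[b]<30);q=np.argwhere(M)[:,::-1];ctr=(q.min(0)+q.max(0))/2
    p=onplane(ctr,cc,n,k+.008);print(nm,len(q),q.min(0),q.max(0),q.mean(0),p,'up',p@sx,'y',p@y)
o1,d1=ray((304.5,193.6),cs)
# handle: points 30..55 over the plane
H=P[200:235,225:290].reshape(-1,3);h=H@n-k;H=H[(h>.03)&(h<.06)];print('handle up',np.percentile(H@sx,[5,50,95]),'y',np.percentile(H@y,[2,98]),'h',np.percentile(H@n-k,[50,95]))
E
```

```text
rect ((0.5381916761398315, 0.18174071609973907), (0.24087560176849365, 0.21659846603870392), 89.80687713623047) k -0.2538839204174939 hinge-edge z 0.157798226323233
scene lid plane offset -0.0013579553017466495 4612
scene 79 [298 190] [311 197] [304.16455696 193.50632911] [0.57987406 0.09910175 0.09113398] up 0.5144819080874994 y 0.17096769160571013
top 41 [253 215] [262 224] [257.58536585 217.58536585] [0.57048699 0.10243012 0.08438626] up 0.5026410249385909 y 0.17309383018206093
handle up [0.51821932 0.52345974 0.52654077] y [0.12067424 0.22688844] h [0.04921782 0.05292479]
```

```bash
cat > goal.py <<'E'
from h import *
from scipy.spatial.transform import Rotation as Ro
z=np.load('lid.npz');n,sx,y=z['n'],z['sx'],z['y']
B=.501*sx+.1735*y-.2450*n
Hg=(.501+.140)*sx+.1735*y+(-.255-.006)*n      # hinge
Rg=np.c_[np.cross(-y,-n),-y,-n]
def to(p,R):
    s=r.sense();return (np.array(p)-s['tcp_pos'])/.03,Ro.from_matrix(R@s['ee_rot'].T).as_rotvec()/.15
E
python3 - <<'E'
from goal import *
print(B,Hg,Rg);p=B+.08*n-.002*sx;print(p,to(p,Rg))
E
```

```text
[0.56870026 0.10306514 0.08417744] [0.69188313 0.08751022 0.15081095] [[ 0.81526319 -0.12528018  0.56537669]
 [-0.1029474  -0.9921214  -0.07139297]
 [ 0.56986644  0.         -0.82173733]]
[0.5218396  0.10898247 0.14877669] (array([  8.89277954, -15.36678499,  -2.4255696 ]), array([-1.08201151, -3.90902843,  1.9122509 ]))
```

Emit:
play_rows(commands="0 0 1 0 0 0;0 0 1 0 0 0;0.55 -0.96 0 -0.068 -0.244 0.12;0.55 -0.96 0 -0.068 -0.244 0.12;0.55 -0.96 0 -0.068 -0.244 0.12;0.55 -0.96 0 -0.068 -0.244 0.12;0.55 -0.96 0 -0.068 -0.244 0.12;0.55 -0.96 0 -0.068 -0.244 0.12;0.55 -0.96 0 -0.068 -0.244 0.12;0.55 -0.96 0 -0.068 -0.244 0.12;0.55 -0.96 0 -0.068 -0.244 0.12;0.55 -0.96 0 -0.068 -0.244 0.12;0.55 -0.96 0 -0.068 -0.244 0.12;0.55 -0.96 0 -0.068 -0.244 0.12;0.55 -0.96 0 -0.068 -0.244 0.12;0.55 -0.96 0 -0.068 -0.244 0.12;0.55 -0.96 0 -0.068 -0.244 0.12;0.55 -0.96 0 -0.068 -0.244 0.12;0 0 0 0 0 0;0 0 0 0 0 0", grip=0)

```text
time_s: 2.1
tcp_pos: [0.5192, 0.1086, 0.2823]
ee_rot: [[0.816, -0.125, 0.564], [-0.103, -0.992, -0.071], [0.569, 0.0, -0.822]]
wrist_force: [0.8, 0.3, 0.0]
gripper_width: 0.007
gripper_force: 0.0
```

```bash
python3 - <<'E'
from goal import *
s=r.sense();print(s['time_s'],s['tcp_pos'],s['joints'],s['wrist_force'],s['gripper_width']);p=B+.08*n-.002*sx;print(to(p,Rg))
c=cams.camera_info('wrist');im,d=cams.capture('wrist');cv2.imwrite('pics/w1.png',np.clip(im*2.,0,255).astype(np.uint8));np.save('w1.npy',d)
uv=c['mtx']@(c['R']@B+c['t']);print('B px',uv[:2]/uv[2])
E
```

```text
2.1 [0.51918038 0.10860791 0.28228746] [ 37.09520333  -4.13685581 -45.7240852   49.04543334 -31.7428214
   6.83581948] [0.76624068 0.30199047 0.02968447] 0.007034056031918024
(array([ 0.08864053,  0.01248545, -4.45035898]), array([-0.00092098, -0.00766585,  0.0007377 ]))
B px [278.4767877  243.58303303]
```

View pics/w1.png

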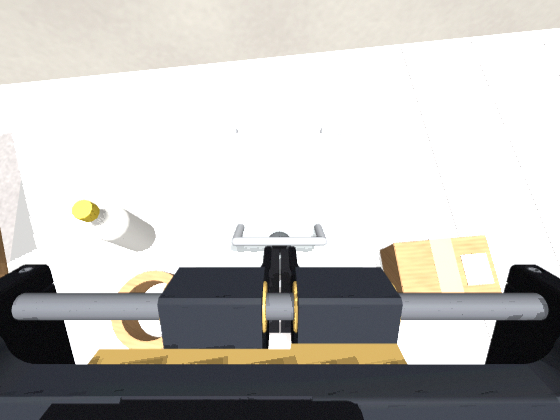

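The picture shows the handle bar at (279,240) and the button just behind the fingers at about column 279, which agrees with the projected column of 278.5. Descending to the standoff.

Emit:
play_rows(commands="0 0 -0.55 0 0 0;0 0 -0.55 0 0 0;0 0 -0.55 0 0 0;0 0 -0.55 0 0 0;0 0 -0.55 0 0 0;0.03 0 -0.55 0 0 0;0.03 0 -0.55 0 0 0;0.03 0.01 -0.6 0 0 0;0 0 0 0 0 0;0 0 0 0 0 0")

```text
time_s: 3.15
tcp_pos: [0.5242, 0.1147, 0.1659]
ee_rot: [[0.817, -0.123, 0.563], [-0.098, -0.992, -0.075], [0.568, 0.006, -0.823]]
wrist_force: [-0.0, 0.2, 0.4]
gripper_width: 0.003
gripper_force: 0.0
```

```bash
python3 - <<'E'
from goal import *
s=r.sense();print(s['time_s'],s['joints'],s['wrist_force']);p=B+.08*n-.002*sx;print(to(p,Rg))
print('1mm in units along -n',-n/30)
c=cams.camera_info('wrist');im,d=cams.capture('wrist');cv2.imwrite('pics/w2.png',im)
for q in (B,B-.0*sx+.036*n+.022*sx):
  uv=c['mtx']@(c['R']@q+c['t']);print(uv[:2]/uv[2])
E
```

```text
3.15 [ 10.08911729   4.74911081 -57.16566602 117.60605418 -11.23445954
 -42.13898608] [-0.01752303  0.22561447  0.39668707]
(array([-0.07890468, -0.19209998, -0.57162564]), array([ 0.03950398, -0.01816179, -0.01341099]))
1mm in units along -n [ 0.01884589 -0.00237977 -0.02739124]
[284.94092218 224.05867225]
[286.23313619 213.48399637]
```

View pics/w2.png

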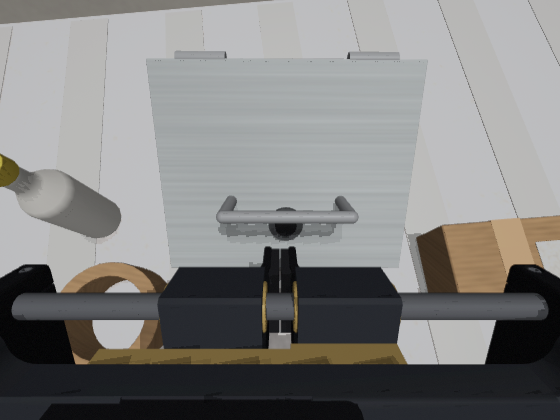

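The picture shows the button at (285,222) under the bar at (287,215), matching the projection. However, joint 4 is at its limit (117.6°) and joint 5 is near its own. I'll fit a small kinematic model to the poses so I can choose a reachable hand orientation.

```bash
cat > kin.py <<'E'
from goal import *
q0=[80.707,22.042,.453,0,-68.411,-14.817]
def frames(q,s4=1,s5=1,s6=1):
    q=np.radians(q);E=lambda a,t:Ro.from_euler(a,t).as_matrix()
    A=E('z',q[0]);U=A@E('y',q[1]);F=A@E('y',q[1]-q[2]);W=F@E('x',s4*q[3]);V=W@E('y',-s5*q[4]);T=V@E('x',s6*q[5])
    return A,U,F,W,V,T
def cols(q,s):  # unknown lengths: h,a1,L2,a3,L3,off,tool
    A,U,F,W,V,T=frames(q,*s);return np.c_[[0,0,1],A[:,0],U[:,2],F[:,2],F[:,0],V[:,1],V[:,0]]
E
python3 - <<'E'
from kin import *
import itertools
s=r.sense()
D=[(q0,[.25500798,.56994258,.2214636],[[.912702,-.4086247,-.00084],[-.40862558,-.91269985,-.0020],[0,.0022,-1]]),
([37.09520333,-4.13685581,-45.7240852,49.04543334,-31.7428214,6.83581948],[.51918038,.10860791,.28228746],[[.816,-.125,.564],[-.103,-.992,-.071],[.569,0,-.822]]),
(s['joints'],s['tcp_pos'],s['ee_rot'])]
for sg in itertools.product((1,-1),repeat=3):
    M=[frames(q,*sg)[5].T@np.array(R) for q,p,R in D]
    e=max(np.degrees(np.linalg.norm(Ro.from_matrix(M[0].T@m).as_rotvec())) for m in M)
    A=np.vstack([cols(q,sg) for q,_,_ in D]);b=np.hstack([p for _,p,_ in D]);x,_,rk,sv=np.linalg.lstsq(A,b,rcond=1e-6)
    print(sg,round(e,2),x.round(4),rk,np.abs(A@x-b).max())
    if e<1:print(M[0].round(3))
print(s['joints'].__class__,len(s['joints']))
E
```

```text
(1, 1, 1) 178.55 [-0.5532  0.7203  0.196   0.2595 -0.3056 -0.1445 -0.286 ] 7 0.08948229265719654
(1, 1, -1) 124.76 [-0.5532  0.7203  0.196   0.2595 -0.3056 -0.1445 -0.286 ] 7 0.08948229265719654
(1, -1, 1) 170.47 [-0.5713  0.8749  0.5005 -0.0306 -0.6514 -0.1482  0.2332] 7 0.1002003072192032
(1, -1, -1) 152.03 [-0.5713  0.8749  0.5005 -0.0306 -0.6514 -0.1482  0.2332] 7 0.1002003072192032
(-1, 1, 1) 54.66 [ 0.1608  0.0014  0.5641 -0.0007  0.4203 -0.1597  0.3067] 7 0.00036668271565393207
(-1, 1, -1) 0.14 [ 0.1608  0.0014  0.5641 -0.0007  0.4203 -0.1597  0.3067] 7 0.00036668271565393207
[[ 0.    -0.002  1.   ]
 [-1.     0.    -0.   ]
 [-0.    -1.    -0.002]]
(-1, -1, 1) 119.86 [ 0.2372 -0.2255  0.2023  0.3561  0.8866 -0.158  -0.2959] 7 0.014557480586481208
(-1, -1, -1) 117.22 [ 0.2372 -0.2255  0.2023  0.3561  0.8866 -0.158  -0.2959] 7 0.014557480586481208
<class 'numpy.ndarray'> 6
```

```bash
cat >> kin.py <<'E'
from scipy.optimize import least_squares
SG=(-1,1,-1);X=np.array([.1608,.0014,.5641,-.0007,.4203,-.1597,.3067]);M0=np.array([[0,0,1],[-1,0,0],[0,-1,0.]])
lo=np.array([-179.83,-69.29,-61.27,-181.25,-171.15,-177.46]);hi=np.array([179.83,118.12,80.66,117.63,-9.14,177.46])
def fk(q): return cols(q,SG)@X,frames(q,*SG)[5]@M0
def ik(p,R,q):
    def f(q):
        P,T=fk(q);return np.r_[(P-p)*10,Ro.from_matrix(T@R.T).as_rotvec()]
    s=least_squares(f,np.clip(q,lo+.01,hi-.01),bounds=(lo,hi),x_scale=50);return s.x,np.abs(s.fun).max()
def pose(th,phi,dl,psi=0,back=0.,down=.002):  # phi: lean about up-slope, dl: lean about y, degrees; th lid angle
    Q=Ro.from_rotvec(th*y);R=(Ro.from_rotvec(np.radians(phi)*sx)*Ro.from_rotvec(np.radians(dl)*y)).as_matrix()@Rg@Ro.from_euler('z',psi,degrees=True).as_matrix()
    return Hg+Q.apply(B+back*n-down*sx-Hg),Q.as_matrix()@R
E
python3 - <<'E'
from kin import *
rng=np.random.default_rng(0)
for psi in(0,180):
  for phi in(-25,-15,0,15,25):
    best=[]
    for t in range(14):
        q,e=ik(*pose(.55,phi,0,psi),rng.uniform(lo,hi))
        if e>1e-3 or any(abs(q-b)[:5].max()<2 for b in best):continue
        best.append(q);Q=[];ok=0
        qs=q;up=[];
        for th in np.arange(.55,1.1,.1):
            qs,e=ik(*pose(th,phi,0,psi),qs);Q.append(qs)
            if e>2e-3:up.append(round(th,2));break
        qs=q;dn=[]
        for th in np.arange(.55,-.01,-.05):
            ql=qs;qs,e=ik(*pose(th,phi,0,psi),qs)
            if e>2e-3 or abs(qs-ql).max()>25:dn.append(round(th,2));break
        print(psi,phi,'mid',q.round(0),'fail',up,dn,'end',qs.round(0))
E
```

```text
0 -25 mid [ 38.  24. -18.  22. -65.  32.] fail [] [] end [ 33.  24. -51.  84. -41. -36.]
0 -15 mid [ 34.  21. -18.  15. -59.  39.] fail [] [] end [ 21.  20. -54. 106. -30. -44.]
0 0 mid [ 28.  17. -17.   2. -53.  53.] fail [] [np.float64(0.2)] end [ 23.  14. -51.  67. -13.  -5.]
0 15 mid [ 20.  16. -14. -15. -51.  72.] fail [] [np.float64(0.15)] end [ 27.  15. -37.  -3.  -9.  63.]
0 25 mid [ 13.  17. -11. -28. -53.  85.] fail [] [] end [ 10.  17. -25. -62. -16. 136.]
180 -25 mid [  38.   24.  -18.   22.  -65. -148.] fail [] [np.float64(0.25)] end [  39.   22.  -37.   45.  -47. -177.]
180 -15 mid [  34.   21.  -18.   15.  -59. -141.] fail [] [np.float64(0.2)] end [  35.   18.  -42.   49.  -34. -177.]
180 0 mid [  28.   17.  -17.    2.  -53. -127.] fail [] [np.float64(0.2)] end [  26.   14.  -49.   57.  -14. -177.]
180 15 mid [  20.   16.  -14.  -15.  -51. -108.] fail [] [np.float64(0.15)] end [  27.   15.  -37.   -3.   -9. -117.]
180 25 mid [ 13.  17. -11. -28. -53. -95.] fail [] [] end [ 10.  17. -25. -62. -16. -44.]
```

```bash
cat >> kin.py <<'E'
PH=-20
def tgt(th,back): 
    p,R=pose(th,PH,0,0,back);s=np.sign((-R[:,2])@y)  # tool body leans to side s; its tip corner on the same side is lowest
    return p-s*.007*y,R
E
python3 - <<'E'
from kin import *
s=r.sense();p,R=tgt(0,.06);print(s['joints'].round(1),R[:,2].round(2),'lean side',np.sign(-R[:,2]@y))
d=to(p,R);print(d)
q=s['joints'];a=Ro.from_matrix(R@s['ee_rot'].T).as_rotvec()
for f in np.arange(.125,1.01,.125):
    q,e=ik(s['tcp_pos']+f*(p-s['tcp_pos']),Ro.from_rotvec(f*a).as_matrix()@s['ee_rot'],q);print(q.round(1),round(e,4))
for b in(.04,.02,.005,-.006):
    q,e=ik(*tgt(0,b),q);print(b,q.round(1),round(e,4))
for th in np.arange(.1,1.16,.1):
    q,e=ik(*tgt(th,-.006),q);print(round(th,2),q.round(1),round(e,4))
E
```

```text
[ 10.1   4.7 -57.2 117.6 -11.2 -42.2] [ 0.49 -0.41 -0.77] lean side 1.0
(array([ 0.2735727 , -0.47521862, -1.12782708]), array([-1.86109539,  0.21877354, -1.33842664]))
[ 15.5   5.7 -57.7 107.9 -16.  -37.6] 0.0
[ 19.6   6.8 -57.6 101.2 -20.  -34.9] 0.0
[ 23.    8.  -57.3  96.  -23.6 -33.2] 0.0
[ 25.9   9.3 -56.9  91.8 -27.  -32.1] 0.0
[ 28.4  10.6 -56.3  88.2 -30.1 -31.4] 0.0
[ 30.6  12.  -55.7  85.  -33.  -30.8] 0.0
[ 32.5  13.4 -54.9  82.2 -35.7 -30.5] 0.0
[ 34.2  14.9 -54.1  79.6 -38.4 -30.2] 0.0
0.04 [ 31.4  17.1 -54.1  84.9 -37.2 -33.5] 0.0
0.02 [ 28.8  19.4 -53.9  90.  -36.3 -36.8] 0.0
0.005 [ 26.9  21.1 -53.5  93.7 -35.8 -39.1] 0.0
-0.006 [ 25.6  22.4 -53.2  96.3 -35.5 -40.8] 0.0
0.1 [ 31.   20.9 -49.8  76.3 -34.5 -23.9] 0.0
0.2 [ 35.3  20.3 -44.   56.2 -37.2  -5.9] 0.0
0.3 [ 37.2  20.3 -36.9  40.6 -42.8   9.7] 0.0
0.4 [ 37.2  20.8 -29.7  29.8 -49.8  22. ] 0.0
0.5 [ 36.2  21.8 -22.8  22.1 -57.3  31.6] 0.0
0.6 [ 34.7  23.1 -16.1  16.6 -65.1  39.1] 0.0
0.7 [ 33.1  25.   -9.7  12.3 -72.9  45.2] 0.0
0.8 [ 31.4  27.1  -3.3   9.  -80.7  50.3] 0.0
0.9 [ 29.7  29.6   2.9   6.3 -88.5  54.5] 0.0
1.0 [ 28.1  32.4   9.2   4.1 -96.3  58.1] 0.0
1.1 [  26.6   35.5   15.5    2.1 -104.    61.1] 0.0
```

Emit:
play_rows(commands="0.034 -0.059 -0.141 -0.233 0.027 -0.167;0.034 -0.059 -0.141 -0.233 0.027 -0.167;0.034 -0.059 -0.141 -0.233 0.027 -0.167;0.034 -0.059 -0.141 -0.233 0.027 -0.167;0.034 -0.059 -0.141 -0.233 0.027 -0.167;0.034 -0.059 -0.141 -0.233 0.027 -0.167;0.034 -0.059 -0.141 -0.233 0.027 -0.167;0.034 -0.059 -0.141 -0.233 0.027 -0.167;0 0 0 0 0 0;0 0 0 0 0 0")

```text
time_s: 4.2
tcp_pos: [0.532, 0.1006, 0.1321]
ee_rot: [[0.815, -0.312, 0.489], [-0.104, -0.908, -0.406], [0.571, 0.28, -0.772]]
wrist_force: [-0.0, -0.4, -0.8]
gripper_width: 0.002
gripper_force: 0.0
```

```bash
python3 - <<'E'
from kin import *
s=r.sense();print(s['time_s'],s['joints'].round(1),s['wrist_force'])
q=s['joints'];A,U,F,W,V,T=frames(q,*SG);print('tool base',s['tcp_pos']-X[6]*V[:,0],'wrist',s['tcp_pos']-X[6]*V[:,0]-X[5]*V[:,1])
for b in(.06,.02):print(to(*tgt(0,b)))
im,d=cams.capture('scene');cv2.imwrite('pics/s2.png',cv2.resize(im[60:300,150:430],None,fx=2.5,fy=2.5))
E
```

```text
4.2 [ 34.2  14.9 -54.2  79.7 -38.4 -30.3] [-0.00488996 -0.39666855 -0.78418837]
tool base [0.3820528  0.22505219 0.36894459] wrist [0.24459635 0.16623454 0.31281705]
(array([0.00843589, 0.0014991 , 0.00687751]), array([-0.00712092,  0.00675413,  0.00415891]))
(array([ 0.76227148, -0.09369153, -1.08877226]), array([-0.00712092,  0.00675413,  0.00415891]))
```

View pics/s2.png

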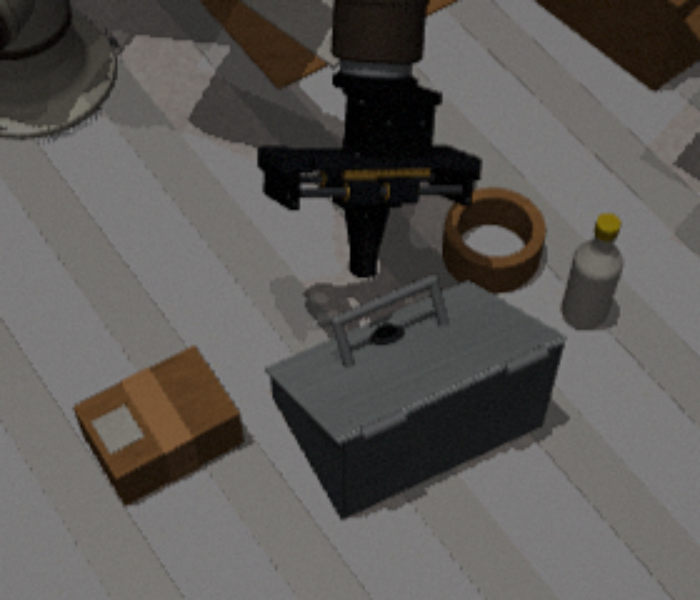

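The hand is at crop position (363,270), clear of the bar and leaning slightly towards the roll; the bystanders haven't moved. Approaching square to the lid.

Emit:
play_rows(commands="0.113 -0.014 -0.164 0 0 0;0.113 -0.014 -0.164 0 0 0;0.113 -0.014 -0.164 0 0 0;0.113 -0.014 -0.164 0 0 0;0.113 -0.014 -0.164 0 0 0;0.113 -0.014 -0.164 0 0 0;0.113 -0.014 -0.164 0 0 0;0.113 -0.014 -0.164 0 0 0;0 0 0 0 0 0;0 0 0 0 0 0;0 0 0 0 0 0")

```text
time_s: 5.35
tcp_pos: [0.5592, 0.0959, 0.0925]
ee_rot: [[0.814, -0.315, 0.487], [-0.106, -0.907, -0.408], [0.57, 0.28, -0.772]]
wrist_force: [-0.1, -0.0, 0.1]
gripper_width: 0.006
gripper_force: 0.0
```

```bash
python3 - <<'E'
from kin import *
s=r.sense();print(s['time_s'],s['joints'].round(1),s['wrist_force'])
print(to(*tgt(0,.012)))
E
```

```text
5.35 [ 27.6  20.3 -53.7  92.  -36.  -38.1] [-0.0701174  -0.03516999  0.11082002]
(array([0.00826172, 0.04425823, 0.012519  ]), array([-0.00322088,  0.00469816,  0.0256454 ]))
```

Emit:
play_rows(commands="0.028 0.01 -0.041 0 0 0;0.028 0.01 -0.041 0 0 0;0.028 -0.004 -0.041 0 0 0;0.028 -0.004 -0.041 0 0 0;0 0 0 0 0 0;0 0 0 0 0 0")

```text
time_s: 5.95
tcp_pos: [0.5625, 0.0961, 0.0874]
ee_rot: [[0.815, -0.315, 0.487], [-0.106, -0.907, -0.408], [0.57, 0.281, -0.772]]
wrist_force: [-0.1, -0.1, -0.1]
gripper_width: 0.006
gripper_force: 0.0
```

Emit:
play_rows(commands="0.028 -0.004 -0.041 0 0 0;0.028 -0.004 -0.041 0 0 0;0 0 0 0 0 0;0 0 0 0 0 0")

```text
time_s: 6.35
tcp_pos: [0.5643, 0.0959, 0.085]
ee_rot: [[0.815, -0.315, 0.487], [-0.106, -0.907, -0.408], [0.57, 0.28, -0.772]]
wrist_force: [0.9, -0.5, -0.1]
gripper_width: 0.005
gripper_force: 0.1
```

Emit:
play_rows(commands="0.038 -0.005 -0.055 0 0 0;0 0 0 0 0 0;0 0 0 0 0 0")

```text
time_s: 6.65
tcp_pos: [0.5654, 0.0958, 0.0834]
ee_rot: [[0.815, -0.315, 0.487], [-0.106, -0.907, -0.408], [0.57, 0.281, -0.772]]
wrist_force: [-1.0, 0.6, 1.3]
gripper_width: 0.007
gripper_force: 0.8
```

Emit:
play_rows(commands="0.028 -0.004 -0.041 0 0 0;0 0 0 0 0 0;0 0 0 0 0 0")

```text
time_s: 6.95
tcp_pos: [0.5663, 0.0957, 0.0823]
ee_rot: [[0.814, -0.315, 0.487], [-0.106, -0.907, -0.408], [0.57, 0.28, -0.772]]
wrist_force: [-1.6, 0.3, 1.9]
gripper_width: 0.004
gripper_force: 1.6
```

Emit:
play_rows(commands="0.028 -0.004 -0.041 0 0 0;0 0 0 0 0 0;0 0 0 0 0 0")

```text
time_s: 7.25
tcp_pos: [0.5671, 0.0956, 0.0809]
ee_rot: [[0.815, -0.315, 0.487], [-0.106, -0.907, -0.408], [0.57, 0.28, -0.772]]
wrist_force: [-0.6, 0.2, 3.5]
gripper_width: 0.0
gripper_force: 1.6
```

Emit:
play_rows(commands="0.028 -0.004 -0.041 0 0 0;0 0 0 0 0 0;0 0 0 0 0 0")

```text
time_s: 7.55
tcp_pos: [0.5678, 0.0955, 0.0798]
ee_rot: [[0.814, -0.314, 0.488], [-0.106, -0.907, -0.408], [0.57, 0.281, -0.772]]
wrist_force: [-3.9, 1.2, 5.8]
gripper_width: 0.005
gripper_force: 3.3
```

```bash
python3 - <<'E'
from kin import *
s=r.sense();print(s['time_s'],s['wrist_force'],'Fn',s['wrist_force']@n)
p,R=s['tcp_pos'],s['ee_rot'];print('back',(p-tgt(0,0)[0])@n)
for dt in(.04,.05):
    P=[Hg+Ro.from_rotvec(t*y).apply(p-Hg) for t in np.arange(0,1.05,dt)]
    print(dt,'rot',(dt*y/.15).round(3));print((np.diff(P,axis=0)/.03).round(3).tolist())
E
```

```text
7.55 [-3.92051954  1.15636454  5.79868591] Fn 7.064123351415613
back -0.0035855592281874606
0.04 rot [ 0.033  0.265 -0.   ]
[[-0.091, 0.011, 0.167], [-0.084, 0.011, 0.171], [-0.077, 0.01, 0.174], [-0.07, 0.009, 0.177], [-0.063, 0.008, 0.18], [-0.056, 0.007, 0.182], [-0.049, 0.006, 0.184], [-0.041, 0.005, 0.186], [-0.034, 0.004, 0.188], [-0.026, 0.003, 0.189], [-0.019, 0.002, 0.19], [-0.011, 0.001, 0.19], [-0.004, 0.0, 0.191], [0.004, -0.0, 0.191], [0.011, -0.001, 0.19], [0.019, -0.002, 0.19], [0.027, -0.003, 0.189], [0.034, -0.004, 0.188], [0.041, -0.005, 0.186], [0.049, -0.006, 0.184], [0.056, -0.007, 0.182], [0.063, -0.008, 0.18], [0.07, -0.009, 0.177], [0.077, -0.01, 0.174], [0.084, -0.011, 0.171], [0.091, -0.011, 0.167]]
0.05 rot [ 0.042  0.331 -0.   ]
[[-0.112, 0.014, 0.21], [-0.102, 0.013, 0.215], [-0.091, 0.011, 0.22], [-0.08, 0.01, 0.224], [-0.069, 0.009, 0.228], [-0.057, 0.007, 0.231], [-0.046, 0.006, 0.234], [-0.034, 0.004, 0.236], [-0.022, 0.003, 0.237], [-0.01, 0.001, 0.238], [0.001, -0.0, 0.238], [0.013, -0.002, 0.238], [0.025, -0.003, 0.237], [0.037, -0.005, 0.235], [0.048, -0.006, 0.233], [0.06, -0.008, 0.231], [0.071, -0.009, 0.227], [0.082, -0.01, 0.223], [0.093, -0.012, 0.219], [0.104, -0.013, 0.214]]
```

The button is fully in (7 N along the lid's normal). Now I let the lid up along the hinge arc.

Emit:
play_rows(commands="-0.091 0.011 0.167 0.033 0.265 0;-0.084 0.011 0.171 0.033 0.265 0;-0.077 0.01 0.174 0.033 0.265 0;-0.07 0.009 0.177 0.033 0.265 0;-0.063 0.008 0.18 0.033 0.265 0;-0.056 0.007 0.182 0.033 0.265 0;-0.049 0.006 0.184 0.033 0.265 0;-0.041 0.005 0.186 0.033 0.265 0")

```text
time_s: 8.35
tcp_pos: [0.5514, 0.0973, 0.1222]
ee_rot: [[0.952, -0.216, 0.216], [-0.124, -0.919, -0.375], [0.28, 0.33, -0.902]]
wrist_force: [0.9, -0.6, 2.6]
gripper_width: 0.003
gripper_force: 1.1
```

```bash
python3 - <<'E'
from kin import *
s=r.sense();print(s['time_s'],s['joints'].round(1),s['wrist_force'])
p=np.array([.5678,.0955,.0798]);R=tgt(0,0)[1]
for th in(.28,.32):
    Q=Ro.from_rotvec(th*y);print(th,'Fn',s['wrist_force']@Q.apply(n),to(Hg+Q.apply(p-Hg),Q.as_matrix()@R))
im,d=cams.capture('scene');cv2.imwrite('pics/s3.png',cv2.resize(im[60:300,150:430],None,fx=2.5,fy=2.5))
E
```

```text
8.35 [ 37.5  20.2 -35.3  37.6 -44.7  12.7] [ 0.93780459 -0.63540652  2.58793201]
0.28 Fn 2.1275497272674833 (array([ 0.05905214,  0.00248771, -0.17748282]), array([-0.02380142, -0.28419059,  0.02824503]))
0.32 Fn 2.197283063331575 (array([0.01783109, 0.0076929 , 0.00856962]), array([ 0.01016366, -0.01969569,  0.02799748]))
```

View pics/s3.png

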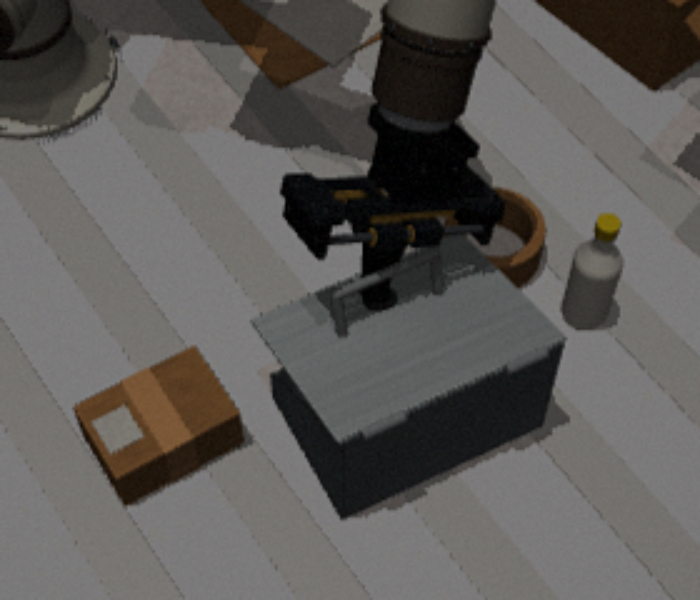

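The lid is up about 0.3 rad, with the finger on the button at crop (380,297). Continuing to about 1.0 rad.

Emit:
play_rows(commands="-0.02 0.008 0.19 0.033 0.26 0.01;-0.02 0.006 0.19 0.033 0.26 0.01;-0.019 0.002 0.19 0.033 0.265 0;-0.011 0.001 0.19 0.033 0.265 0;-0.004 0 0.191 0.033 0.265 0;0.004 0 0.191 0.033 0.265 0;0.011 -0.001 0.19 0.033 0.265 0;0.019 -0.002 0.19 0.033 0.265 0;0.027 -0.003 0.189 0.033 0.265 0;0.034 -0.004 0.188 0.033 0.265 0;0.041 -0.005 0.186 0.033 0.265 0;0.049 -0.006 0.184 0.033 0.265 0;0.056 -0.007 0.182 0.033 0.265 0;0.063 -0.008 0.18 0.033 0.265 0;0.07 -0.009 0.177 0.033 0.265 0;0.077 -0.01 0.174 0.033 0.265 0;0.084 -0.011 0.171 0.033 0.265 0")

```text
time_s: 10.1
tcp_pos: [0.566, 0.0953, 0.2163]
ee_rot: [[0.916, 0.012, -0.402], [-0.118, -0.947, -0.298], [-0.384, 0.32, -0.866]]
wrist_force: [-0.1, 0.4, 0.5]
gripper_width: 0.008
gripper_force: 0.2
```

```bash
python3 - <<'E'
from kin import *
s=r.sense();print(s['time_s'],s['joints'].round(1),s['wrist_force'])
p=np.array([.5678,.0955,.0798]);R=tgt(0,0)[1];th=1.0
Q=Ro.from_rotvec(th*y);print('Fn',s['wrist_force']@Q.apply(n),to(Hg+Q.apply(p-Hg),Q.as_matrix()@R))
for t in (1.0,1.15):
  Q=Ro.from_rotvec(t*y);print('n',Q.apply(n),'downslope',-Q.apply(sx))
P=[Hg+Ro.from_rotvec(t*y).apply(p-Hg) for t in np.arange(1,1.17,.04)];print((np.diff(P,axis=0)/.03).round(3).tolist())
E
```

```text
10.1 [ 28.   32.5   9.3   4.3 -96.5  58.1] [-0.06659049  0.39691538  0.4881633 ]
Fn 0.40641107681653194 (array([-0.02810111,  0.01679957,  0.01809382]), array([ 0.02969451, -0.00836322,  0.00570625]))
n [ 0.38054599 -0.04805346  0.92351265] downslope [-0.91623666  0.11569783  0.38356797]
n [ 0.51319357 -0.06480354  0.85582292] downslope [-0.84908023  0.10721765  0.51726892]
[[0.091, -0.011, 0.167], [0.097, -0.012, 0.163], [0.104, -0.013, 0.159], [0.11, -0.014, 0.155]]
```

Emit:
play_rows(commands="0.091 -0.011 0.167 0.033 0.265 0;0.097 -0.012 0.163 0.033 0.265 0;0.15 -0.01 0.6 0 0 0;0.1 -0.01 0.8 0 0 0;-0.1 0.01 0.9 0 0 0;-0.2 0.02 0.9 0 0 0;-0.5 0.02 0.9 0 0 0;-0.8 0.02 0.9 0 0 0;-0.9 0.02 0.4 0 0 0;0 0 0 0 0 0;0 0 0 0 0 0;0 0 0 0 0 0;0 0 0 0 0 0;0 0 0 0 0 0;0 0 0 0 0 0")

```text
time_s: 11.6
tcp_pos: [0.5043, 0.0973, 0.388]
ee_rot: [[0.882, 0.038, -0.469], [-0.113, -0.951, -0.289], [-0.457, 0.308, -0.835]]
wrist_force: [0.2, 0.2, 0.5]
gripper_width: 0.006
gripper_force: 0.0
```

```bash
python3 - <<'E'
from kin import *
s=r.sense();print(s['time_s'],s['tcp_pos'],s['wrist_force'])
im,d=cams.capture('scene');cv2.imwrite('pics/s4.png',cv2.resize(im[60:300,150:430],None,fx=2.5,fy=2.5))
im2,d2=cams.capture('top');c=cams.camera_info('scene')
P=cloud(d,c).reshape(-1,3)-Hg;x=np.cross(y,[0,0,1]);m=(abs(P@y)<.11)&(P@x>-.19)&(P@x<-.02)&(P[:,2]>0.0)&(P[:,2]<.12)
print('lid slope deg',np.degrees(np.arctan(np.polyfit(P[m]@x,P[m][:,2],1)[0])),m.sum())
E
```

```text
11.6 [0.50430266 0.09733771 0.38804784] [0.20820844 0.23088262 0.484778  ]
lid slope deg -30.22838476448633 7570
```

View pics/s4.png

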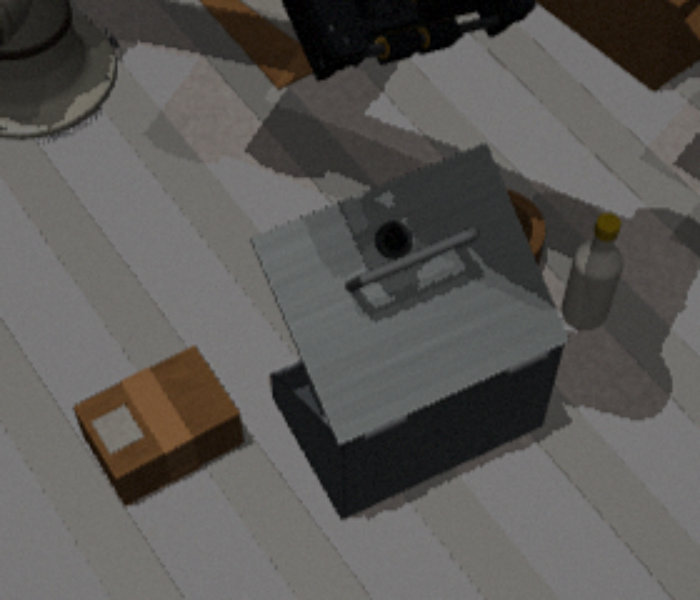

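The lid stands open at about 30° above level, its stop, with the button at crop (393,239). The hand is clear and the bystanders look unmoved. I'll let it settle for a second, then hand in.

Emit:
play_rows(commands="0 0 0 0 0 0;0 0 0 0 0 0;0 0 0 0 0 0;0 0 0 0 0 0;0 0 0 0 0 0;0 0 0 0 0 0;0 0 0 0 0 0;0 0 0 0 0 0;0 0 0 0 0 0;0 0 0 0 0 0")

```text
time_s: 12.7
tcp_pos: [0.5039, 0.0974, 0.3888]
ee_rot: [[0.883, 0.038, -0.468], [-0.112, -0.951, -0.288], [-0.456, 0.307, -0.836]]
wrist_force: [0.2, 0.8, -0.5]
gripper_width: 0.008
gripper_force: 0.0
```

```bash
python3 -c "
from station import r
print(r.finish_job())"
```

```text
the job is handed in; nothing more can be done
None
```

I handed the job in at 12.7 s: catch pressed, lid eased up by hand over about 2.5 s and standing open at its stop, hand clear and the other things not visibly moved; no verdict was returned.

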